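Slide a brass blank along the jig rail into the marked corner

TASK

Using only the outside of the fingertips, push the brass blank flat against the jig's rail while it is still between the two white lines, then keep it against the rail and slide it along into the corner pocket beside the green tag, until it sits fully home against both the rail and that end stop. Do not pinch, lift or tip the blank, do not let it cross a white line unless it lies along the rail, and keep it out of the corner at the red tag. Leave the plug gauge, bushing, oil bottle and hammer where they are, and finish with the hand clear.

Things in the scene. Friction and masses are not known exactly. Their poses are not given: they have to be found in the camera images.
- jig: Fixed dark steel drilling-jig plate, 200 (x) x 380 (y) x 12 mm. Origin: centre of its underside, on the bench; axes along its sides, y to its left. Rail, end stops and dowel pins on it are 10 mm high (tops 22 mm above the bench). Two white lines cross the plate at y = +90 and -90 mm. Each end of the rail is a corner pocket, open on top and towards the middle.
- rail_mid (a point): Middle of the rail's inner face (jig x = +60, y = 0), at plate height, 12 mm above the bench. The aluminium rail, 22 mm thick, runs along jig y on the plate's far (+x) edge. At each end is an aluminium end stop, from jig x = +10 to +60 mm, inner face at y = +140 or -140 mm, 40 mm thick.
- pin_left (a point): Foot of the left steel dowel pin, 12 mm in diameter, 10 mm high, at jig x = +15, y = +124 mm. It leaves 39 mm to the rail: the mouth of the left pocket for the 36 mm wide blank.
- pin_right (a point): The same pin of the right pocket, at jig x = +15, y = -124 mm.
- blank: Loose brass block 36 (x) x 60 (y) x 16 mm, about 0.25 kg, lying flat on the jig's plate between the white lines, a little askew to the rail. Origin: centre of its underside; y is its long axis, z up. Its top is 28 mm above the bench, 6 mm higher than the rail. Two dark centre marks on top. Its long side goes against the rail.
- seat_left (a point): Point on the jig's plate where the blank's origin is when it sits home in the left corner: jig x = +42, y = +110 mm, z = 12 mm.
- seat_right (a point): The same for the right corner: jig x = +42, y = -110 mm, z = 12 mm.
- green_tag: Green disc, 28 mm in diameter, 6 mm high, fixed on top of the end stop of the corner to be used (left or right); about 52 mm from that corner's seat point. Origin: centre of its underside.
- red_tag: The same disc in red, fixed on the end stop of the corner not to be used.
- gauge: Bystander: small steel plug gauge standing on the plate near one of its near corners, 22 mm in diameter, 36 mm high. Origin: centre of its underside.
- bushing: Bystander: copper-coloured drill bushing, a ring 26 mm in outer diameter, 20 mm high, standing on the plate near the other near corner. Origin: centre of its underside.
- oil: Bystander: orange oil bottle with black cap, 52 mm in diameter, 110 mm high, standing on the bench to the left of the jig. Origin: centre of its underside.
- hammer: Bystander: hammer 220 mm long lying on the bench to the right of the jig. Origin: under its middle; x along the handle.
Not all that is in view belongs to the job. Of the things like the blank, leave any that is blue or pink; of the rest the smaller one is meant.

How it is judged:
By the outcome, as a careful person would: the job done as asked, in the order asked, and still so for the second after the job is handed in, with the robot touching nothing.
It also fails if it takes over 42 s, if anything falls off the work surface, if the arm or the gripper's body presses on something with over 40 N, if the wrist force passes 120 N, or if a joint passes its speed limit or range.

ROBOT

A 6-joint arm with a two-finger parallel gripper is mounted at the origin on the work surface. World frame = base frame: x ahead of the robot, y to its left, z up, the work surface at z = 0. Lengths are in m, angles in degrees, forces in N, time in s.
With the tool pointing down it reaches from about 0.25 to 0.725 m from the base axis. Payload 4 kg.
Tool frame: the origin (TCP) lies between the finger pads; the fingertips stand 17 mm ahead of it and the grasp point (between the pads) lies 2 mm behind it; z points along the fingers, y is the direction in which the jaws open and shut (so a half turn about z gives the same grasp; the last joint's range is limited). The gripper opens to 85 mm and grips with 20 to 120 N. Pads are 22 mm wide; open, the fingers measure 114 mm over their backs; the gripper's body (76 mm by 85 mm) begins 54 mm behind the grasp point. The pads swing forward as they close: fully open they stand 13 mm farther back than shut.
Start: joints at [69.958, 13.785, 0.286, 76.501, 0, 90], TCP at [0.171, 0.47, 0.248] pointing down, gripper open.
Joint ranges: [-155.79, 155.79], [-60.16, 107.12], [-62.33, 73.08], [-114, 123.19], [-81.49, 82.49], [-180, 180]. Speed limits (degrees/s): [159.86, 159.86, 180, 180, 180, 180].

INTERFACE

Orientations are given as [roll, pitch, yaw] about the fixed x, y, z axes, in that order (R = Rz(yaw) Ry(pitch) Rx(roll)).
In Python, from workcell import observe, snapshot, finish_job, regions_of, mark_of gives the robot as it stands.
- The arm moves only by the tool drive_tool, never from a script. Its argument "moves" is a list of rows, each an object with "delta_pos": the shift along the world's x, y, z in mm, a list of three; "turn": the turn about the world's z in rad; "jaw": the closure in counts, from 0 (fully open) to 255 (shut). A call has exactly 8 rows; each row is the pose to reach, as a shift and turn from the pose commanded when the call began; what a row does not reach only later rows make up. A row lasts 1/10 s, in which the tool goes at most 50 mm and 8.59 degrees, less where a joint would pass 70% of its speed; a pose out of reach is approached as far as the arm can. A call with a gripper value outside its range is refused whole. The fingers move at their own pace and stop on an object; "squeeze" is the grip in N (left out, the last holds). Time passes only in rows, so rows that repeat a pose let the fingers close, or fill a call up. It gives the time, the measured TCP pose, the force and the opening at its end, in the units of the state.
- observe(): the state, without advancing time (a new reading comes with each control period).
- snapshot(name): name is "scene" or "top"; returns a dict with "frame" (384x512x3 uint8, blue, green, red), "fov_y" (degrees; the focal length in pixels is half the picture's height over the tangent of half this angle, whatever the lens; pixels are square), "cx", "cy" (the principal point, pixels), "R" (3x3) and "t" (3): a world point X has camera coordinates R X + t. Camera axes: x right, y down, z forward; pixel columns grow to the right and rows downward; lengths in m; the calibration is good to about 2 mm. A picture is of the moment at which its call begins. There is no depth.
- finish_job(): hands the job in, once; it reports no verdict.
Trained networks look in the newest picture that a camera, given by its name, has taken for a name from the list of things; names that differ only in an ending like _2 or _b are one class to them, and where a whole thing is asked for, a point or a joint stands for the part that bears it (a point fixed in the world has none). Each returns a list of dicts, best first, with "conf" (0 to 1); they miss things now and then, are a little off and sometimes report something else, mostly with a low value. They report only what shows in the picture. A call takes as long as a camera call. They do not tell look-alikes from the thing itself.
- regions_of(camera, thing): "region" (384x512 bool, what is visible of it).
- mark_of(camera, thing): "xyz" ([x, y, z] in m, in world coordinates, good to about 4 mm: a listed point, or the origin of a listed thing).
The state is a dict: "time": time; "joint_positions": joint angles; "qvel": joint speeds; "effort": joint torques, N m; "position": TCP position; "ee_rot": TCP orientation; "wrist_force": force on the tool from outside, world axes, zero at the start; "torque": the same for the moment, N m; "gripper_width": finger opening in m.
Only numpy, scipy, OpenCV 4.12 (cv2) and the standard library are available. Lean on these libraries where they do the work, as an engineer would, in place of code of your own. Each camera call takes 0.05 s, during which the arm holds its last target.

## Working session

There is one attempt and no reset: what is moved stays moved. The work goes in short steps, Python scripts to look and compute and a tool call to move; the robot and the scene stay as the last step left them, time stands still between calls to the robot, and variables do not carry over. Pictures are saved under pics/ and viewed, and the job is handed in when it is done.

Besides the shell and the picture viewer there is one more tool, called after "Request:" as name(argument=value, ...) on one line, values as JSON. drive_tool: Moves the arm, as the interface text tells. Its arguments: {"type":"object","properties":{"moves":{"type":"array"},"squeeze":{"type":"number"}},"required":["moves"]}

```bash
ls; mkdir -p pics; cat > h.py <<'E'
import numpy as np, cv2
from workcell import *
def f(s): return s["frame"].shape[0]/2/np.tan(np.radians(s["fov_y"]/2))
def proj(s,X):
    c=np.array(s["R"])@np.array(X)+np.array(s["t"]); return f(s)*c[0]/c[2]+s["cx"], f(s)*c[1]/c[2]+s["cy"]
def back(s,u,v,z):
    R=np.array(s["R"]);t=np.array(s["t"]); d=R.T@np.array([(u-s["cx"])/f(s),(v-s["cy"])/f(s),1]); o=-R.T@t
    return o+d*(z-o[2])/d[2]
E
python3 - <<'E'
from h import *
s=snapshot("top"); cv2.imwrite("pics/top0.png",s["frame"])
s2=snapshot("scene"); cv2.imwrite("pics/scene0.png",s2["frame"])
print({k:s[k] for k in s if k!="frame"}); print({k:s2[k] for k in s2 if k!="frame"})
for c in("top","scene"):
  for n in ["jig","blank","rail_mid","pin_left","pin_right","seat_left","seat_right","green_tag","red_tag","gauge","bushing","oil"]:
    print(c,n,[(round(m["conf"],2),np.round(m["xyz"],3).tolist()) for m in mark_of(c,n)][:4])
o=observe();print(o)
E
```

```text
pics
{'fov_y': 52.9734536446328, 'cx': 262.43676853137936, 'cy': 195.03832309771826, 'R': array([[-0.00954502, -0.99989909, -0.01052157],
       [-0.98338038,  0.01129409, -0.18120559],
       [ 0.18130614,  0.00861709, -0.98338895]]), 't': array([0.04458266, 0.55177434, 0.92600991])}
{'fov_y': 48.48379073262311, 'cx': 253.82600110203725, 'cy': 193.94678260213286, 'R': array([[ 0.02799983,  0.99956257, -0.00952241],
       [ 0.84902248, -0.02880883, -0.52757073],
       [-0.52761428,  0.00668715, -0.84945774]]), 't': array([-0.03318054, -0.42248854,  1.20535329])}
top jig [(0.62, [0.533, -0.06, 0.002])]
top blank [(0.93, [0.757, 0.001, 0.001]), (0.91, [0.315, -0.138, -0.0]), (0.87, [0.762, -0.14, 0.001]), (0.73, [0.514, -0.094, 0.015])]
top rail_mid [(0.92, [0.589, -0.051, 0.01])]
top pin_left [(0.57, [0.528, 0.064, 0.011]), (0.33, [0.597, -0.167, 0.012])]
top pin_right []
top seat_left [(0.6, [0.555, 0.054, 0.018])]
top seat_right [(0.81, [0.599, -0.165, 0.014])]
top green_tag [(0.44, [0.597, -0.216, 0.022])]
top red_tag []
top gauge [(0.55, [0.444, 0.09, 0.018]), (0.35, [0.558, -0.
[... 866 characters left out ...]
 oil [(0.57, [0.534, 0.218, 0.001])]
{'time': 1.3, 'joint_positions': array([ 6.99575878e+01,  1.37861249e+01,  2.86665539e-01,  7.64994912e+01,
       -1.23486539e-03,  9.00016007e+01]), 'qvel': array([-0.03921709, -0.02408884,  0.06192045, -0.00217416,  0.06895333,
        0.05211413]), 'effort': array([-1.44617395e-06, -3.72221017e+01,  2.52688962e+01,  1.44473899e-03,
       -1.01105155e-05, -1.27089089e-05]), 'position': array([0.17136828, 0.46973024, 0.24830107]), 'ee_rot': array([1.79998951e+02, 1.23483607e-03, 1.59955987e+02]), 'wrist_force': array([-0.40658864, -0.66373595,  0.24731711]), 'torque': array([-0.03451256, -0.04308449, -0.01377629]), 'gripper_width': 0.08535371528719403}
```

View pics/top0.png

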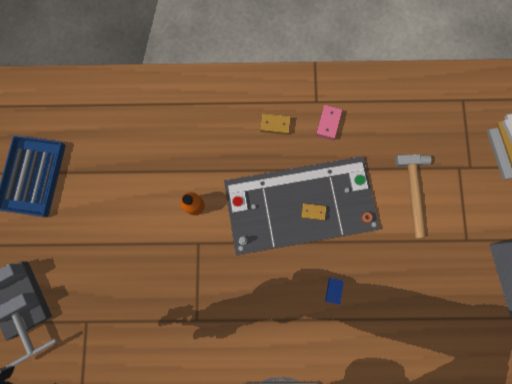

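View pics/scene0.png

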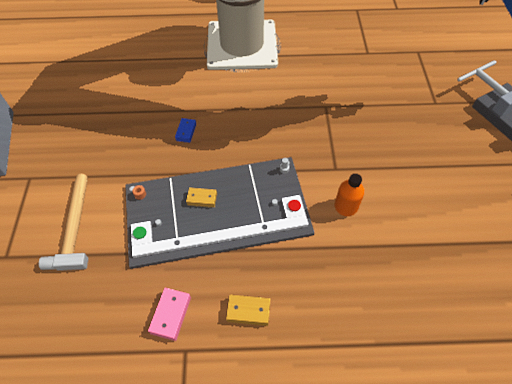

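```bash
python3 - <<'E'
import cv2
a=cv2.imread("pics/top0.png")[150:262,215:390]; cv2.imwrite("pics/top0c.png",cv2.resize(a,None,fx=4.5,fy=4.5,interpolation=cv2.INTER_CUBIC))
a=cv2.imread("pics/scene0.png")[150:275,115:320]; cv2.imwrite("pics/scene0c.png",cv2.resize(a,None,fx=3.9,fy=3.9,interpolation=cv2.INTER_CUBIC))
E
```

```text
(no output)
```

View pics/top0c.png

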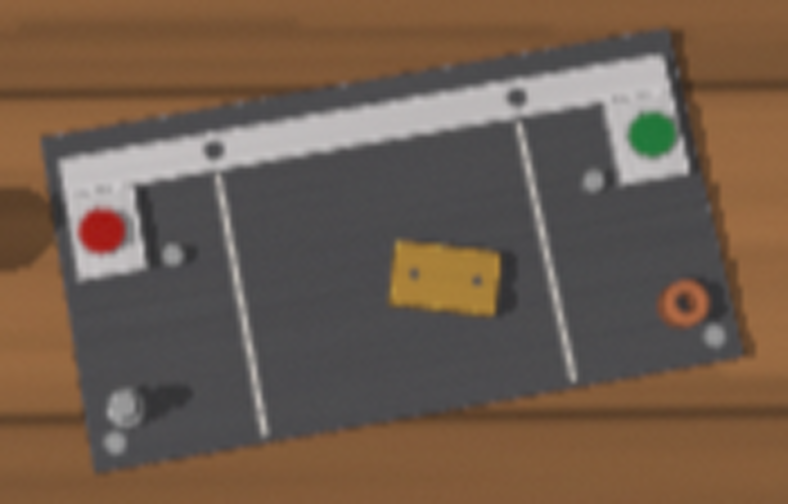

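View pics/scene0c.png

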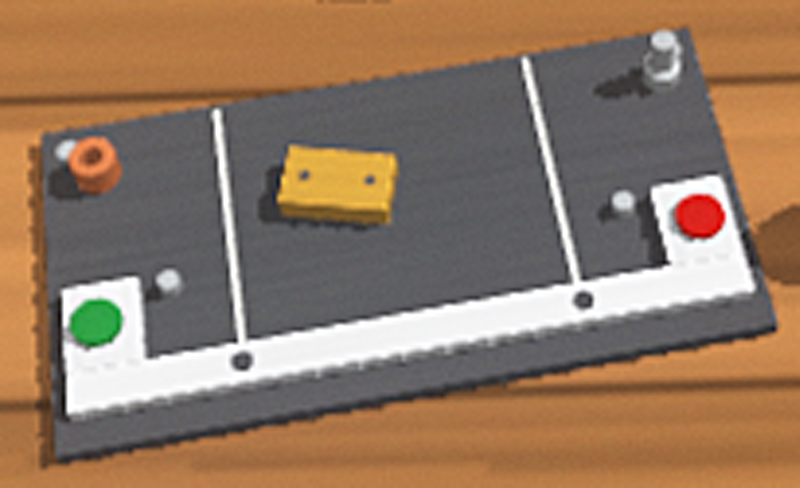

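```bash
cat > fit.py <<'E'
from h import *
from scipy.optimize import least_squares
s=snapshot("top"); s2=snapshot("scene")
T=lambda p:(p[0]/4.5+215-.4,p[1]/4.5+150-.4); S=lambda p:(p[0]/3.9+115-.4,p[1]/3.9+150-.4)
J=[]
for p,u in [((100,190,12),(42,137)),((100,-190,12),(681,33)),((-100,-190,12),(753,352)),((-100,190,12),(98,472)),((60,140,22),(138,185)),((60,-140,22),(603,104)),((10,140,22),(147,268)),((10,-140,22),(618,186)),((10,180,22),(78,281)),((10,-180,22),(688,173)),((-100,90,12),(265,437)),((-100,-90,12),(574,380)),((15,124,22),(173,255)),((15,-124,22),(593,181)),((28,160,28),(102,231)),((28,-160,28),(652,135))]: J.append((0,p,T(u)))
for p,u in [((-100,-190,12),(42,132)),((-100,190,12),(688,28)),((100,190,12),(776,325)),((100,-190,12),(55,460)),((15,-124,22),(168,279)),((15,124,22),(622,201)),((28,-160,28),(96,322)),((28,160,28),(699,216)),((10,-140,22),(140,278)),((10,140,22),(652,187)),((60,-140,22),(147,357)),((60,140,22),(670,264)),((-100,-90,12),(216,110)),((-100,90,12),(525,57))]: J.append((1,p,S(u)))
cam=[s,s2]
def W(q,p):
    c,n=np.cos(q[2]),np.sin(q[2]); return np.array([q[0]+c*p[0]-n*p[1],q[1]+n*p[0]+c*p[1],p[2]])
def res(q,L):
    out=[]
    for k,p,u in L:
        out+=list(np.array(proj(cam[k],W(q,np.array(p)/1000)))-u+ (np.array(q[3+2*k:5+2*k]) if len(q)>3 else 0))
    return np.array(out)
r=least_squares(lambda q:res(q,J),[.53,-.06,.1,0,0,0,0][:3],loss="soft_l1")
print("jig",np.round(r.x[:2],4),np.degrees(r.x[2])); print(np.round(r.fun.reshape(-1,2),1).tolist())
for k in(0,1):
    rk=least_squares(lambda q:res(q,[j for j in J if j[0]==k]),r.x,loss="soft_l1");print(k,rk.x[:2],np.degrees(rk.x[2]))
B=[(0,(18,30,28-0),T((396,240))),(0,(18,-30,28),T((500,251))),(0,(-18,-30,28),T((496,316))),(0,(-18,30,28),T((390,303))),
(1,(-18,-30,28),S((288,146))),(1,(-18,30,28),S((397,152))),(1,(18,30,28),S((390,211))),(1,(18,-30,28),S((280,203)))]
b=least_squares(lambda q:res(q,B),[.51,-.09,-.1],loss="soft_l1");print("blank",b.x[:2],np.degrees(b.x[2]));print(np.round(b.fun.reshape(-1,2),1).tolist())
d=b.x[:2]-r.x[:2];c,n=np.cos(r.x[2]),np.sin(r.x[2]);print("blank in jig",c*d[0]+n*d[1],-n*d[0]+c*d[1],np.degrees(b.x[2]-r.x[2]))
E
python3 fit.py
```

```text
jig [ 0.5363 -0.0617] 9.532617755134725
[[-0.4, -0.9], [-2.6, -2.3], [-1.4, 0.2], [-0.7, -0.4], [-1.0, -1.0], [0.5, -1.5], [0.3, -0.9], [1.3, -1.4], [0.4, -1.0], [0.7, -1.1], [0.6, 0.4], [0.5, 0.8], [0.2, -0.9], [0.4, -1.0], [1.4, 1.6], [0.2, 1.5], [-0.3, 0.2], [0.7, -0.7], [1.4, -0.4], [0.0, -0.9], [0.3, 0.0], [0.7, -0.4], [0.9, -3.8], [-0.9, -3.4], [-0.5, -0.5], [-0.2, -0.0], [-0.6, 0.8], [0.6, 0.4], [0.1, -1.6], [-0.2, -1.1]]
0 [ 0.53453826 -0.06117667] 9.466496165131872
1 [ 0.53750113 -0.06189773] 9.519609998033353
blank [ 0.51380321 -0.09249998] -6.061056583911354
[[0.0, -0.2], [0.1, -0.4], [0.1, -1.0], [0.3, -0.4], [0.5, -0.2], [0.2, -0.1], [-0.1, -0.9], [-0.1, -0.6]]
blank in jig -0.027254249671536737 -0.026694210938551174 -15.593674339046078
```

The blank-like things in the top view are blue (335,291), pink (329,122), a larger brass block off the jig (276,124) and a smaller brass block on the jig (314,212). The last one is neither blue nor pink, is the smaller of the brass pair and lies on the plate, so it is the blank; the crops confirm it. Green is at (360,180), so the right corner (jig -y) is the one to use. The jig is at about (536, -61.5) mm, yaw 9.5°. The blank is at about (-27, -27) in jig axes, 15.6° askew.

Request:
drive_tool(moves=[{"delta_pos": [25, -43, 0], "turn": 0.1, "jaw": 255}, {"delta_pos": [50, -86, 0], "turn": 0.2, "jaw": 255}, {"delta_pos": [75, -129, 0], "turn": 0.3, "jaw": 255}, {"delta_pos": [100, -172, 0], "turn": 0.4, "jaw": 255}, {"delta_pos": [125, -215, 0], "turn": 0.515, "jaw": 255}, {"delta_pos": [150, -258, 0], "turn": 0.515, "jaw": 255}, {"delta_pos": [170, -300, 0], "turn": 0.515, "jaw": 255}, {"delta_pos": [190, -343, 0], "turn": 0.515, "jaw": 255}])

```text
time: 2.2
position: [0.362, 0.1248, 0.2486]
ee_rot: [180.0, 0.1, -170.5]
wrist_force: [1.2, 0.7, -0.3]
gripper_width: 0.0001
```

```bash
python3 - <<'E'
from h import *
o=observe();print(o["time"],o["joint_positions"].round(1),o["position"].round(4),o["ee_rot"].round(1),o["gripper_width"])
E
```

```text
2.2 [ 19.    0.4 -15.2  74.3  -0.    9.6] [0.362  0.1248 0.2486] [ 1.800e+02  1.000e-01 -1.705e+02] 6.207054733154179e-05
```

Request:
drive_tool(moves=[{"delta_pos": [20, -45, 0], "turn": 0, "jaw": 255}, {"delta_pos": [40, -90, 0], "turn": 0, "jaw": 255}, {"delta_pos": [60, -135, 0], "turn": 0, "jaw": 255}, {"delta_pos": [80, -180, 0], "turn": 0, "jaw": 255}, {"delta_pos": [100, -226, 0], "turn": 0, "jaw": 255}, {"delta_pos": [100, -226, -50], "turn": 0, "jaw": 255}, {"delta_pos": [100, -226, -100], "turn": 0, "jaw": 255}, {"delta_pos": [100, -226, -150], "turn": 0, "jaw": 255}])

```text
time: 3.0
position: [0.4618, -0.1002, 0.0971]
ee_rot: [-180.0, 0.1, -170.6]
wrist_force: [1.1, 0.0, -0.9]
gripper_width: -0.0001
```

Request:
drive_tool(moves=[{"delta_pos": [0, 0, -20], "turn": 0, "jaw": 255}, {"delta_pos": [0, 0, -40], "turn": 0, "jaw": 255}, {"delta_pos": [0, 0, -50], "turn": 0, "jaw": 255}, {"delta_pos": [0, 0, -50], "turn": 0, "jaw": 255}, {"delta_pos": [0, 0, -50], "turn": 0, "jaw": 255}, {"delta_pos": [0, 0, -50], "turn": 0, "jaw": 255}, {"delta_pos": [0, 0, -50], "turn": 0, "jaw": 255}, {"delta_pos": [0, 0, -50], "turn": 0, "jaw": 255}])

```text
time: 3.8
position: [0.462, -0.0994, 0.0491]
ee_rot: [-180.0, 0.1, -170.5]
wrist_force: [-0.2, 0.4, -0.5]
gripper_width: -0.0004
```

```bash
python3 - <<'E'
from h import *
o=observe();print(o["time"],o["position"].round(4),o["ee_rot"].round(1))
s=snapshot("scene");cv2.imwrite("pics/s1.png",cv2.resize(s["frame"][100:275,100:320],None,fx=3.4,fy=3.4,interpolation=cv2.INTER_CUBIC))
p=o["position"]
for dz in(.017,.030): 
  u=proj(s,p-[0,0,dz]);print("tip",dz,(u[0]-100)*3.4,(u[1]-100)*3.4)
E
```

```text
3.8 [ 0.462  -0.0994  0.0491] [-1.800e+02  1.000e-01 -1.705e+02]
tip 0.017 336.8338068733955 250.55977245196394
tip 0.03 339.20007346152016 261.8896013550427
```

View pics/s1.png

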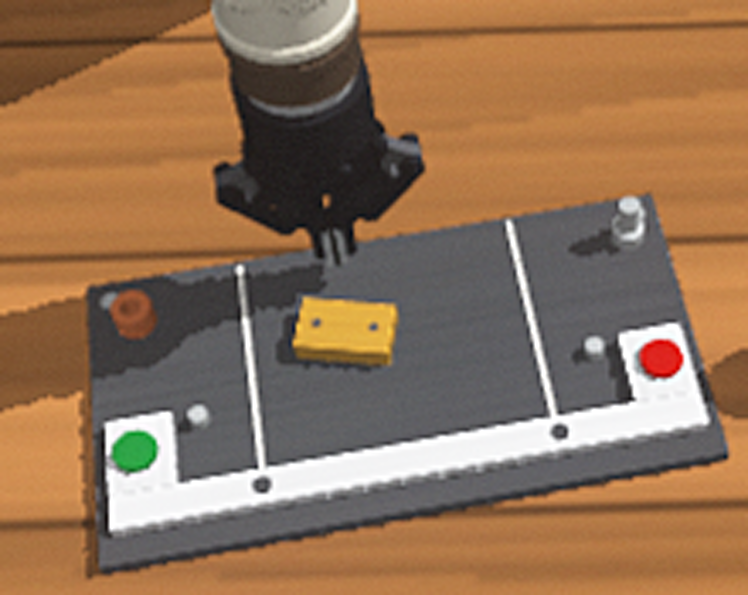

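Request:
drive_tool(moves=[{"delta_pos": [0, -2, -10], "turn": 0, "jaw": 255}, {"delta_pos": [0, -2, -16], "turn": 0, "jaw": 255}, {"delta_pos": [0, -2, -16], "turn": 0, "jaw": 255}, {"delta_pos": [8, -0.7, -16], "turn": 0, "jaw": 255}, {"delta_pos": [16, 0.7, -16], "turn": 0, "jaw": 255}, {"delta_pos": [24, 2, -16], "turn": 0, "jaw": 255}, {"delta_pos": [32, 3.3, -16], "turn": 0, "jaw": 255}, {"delta_pos": [40, 4.7, -16], "turn": 0, "jaw": 255}])

```text
time: 4.65
position: [0.5019, -0.0945, 0.0323]
ee_rot: [-180.0, -0.0, -170.5]
wrist_force: [-1.0, -0.9, 1.9]
gripper_width: -0.0001
```

```bash
python3 - <<'E'
from h import *
o=observe();print(o["time"],o["position"].round(4),o["ee_rot"].round(1))
s=snapshot("scene");cv2.imwrite("pics/s2.png",cv2.resize(s["frame"][100:275,100:320],None,fx=3.4,fy=3.4,interpolation=cv2.INTER_CUBIC))
E
```

```text
4.65 [ 0.5019 -0.0945  0.0323] [-180.    -0.  -170.5]
```

View pics/s2.png

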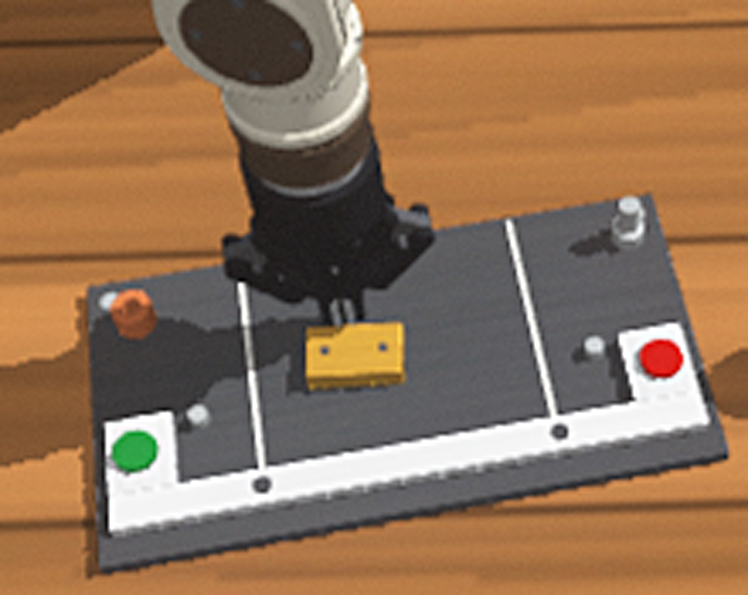

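Request:
drive_tool(moves=[{"delta_pos": [5.9, 1, 0], "turn": 0, "jaw": 255}, {"delta_pos": [11.8, 2, 0], "turn": 0, "jaw": 255}, {"delta_pos": [17.7, 3, 0], "turn": 0, "jaw": 255}, {"delta_pos": [23.7, 4, 0], "turn": 0, "jaw": 255}, {"delta_pos": [29.6, 5, 0], "turn": 0, "jaw": 255}, {"delta_pos": [35.5, 5.9, 0], "turn": 0, "jaw": 255}, {"delta_pos": [41.4, 6.9, 0], "turn": 0, "jaw": 255}, {"delta_pos": [45, 7.5, 0], "turn": 0, "jaw": 255}])

```text
time: 5.5
position: [0.5472, -0.0869, 0.0323]
ee_rot: [-180.0, 0.0, -170.5]
wrist_force: [-1.3, -1.3, -0.4]
gripper_width: -0.0001
```

```bash
python3 - <<'E'
from h import *
o=observe();print(o["time"],o["position"].round(4),o["ee_rot"].round(1))
s=snapshot("scene");cv2.imwrite("pics/s3.png",cv2.resize(s["frame"][125:275,110:320],None,fx=3.8,fy=3.8,interpolation=cv2.INTER_CUBIC))
E
```

```text
5.5 [ 0.5472 -0.0869  0.0323] [-180.     0.  -170.5]
```

View pics/s3.png

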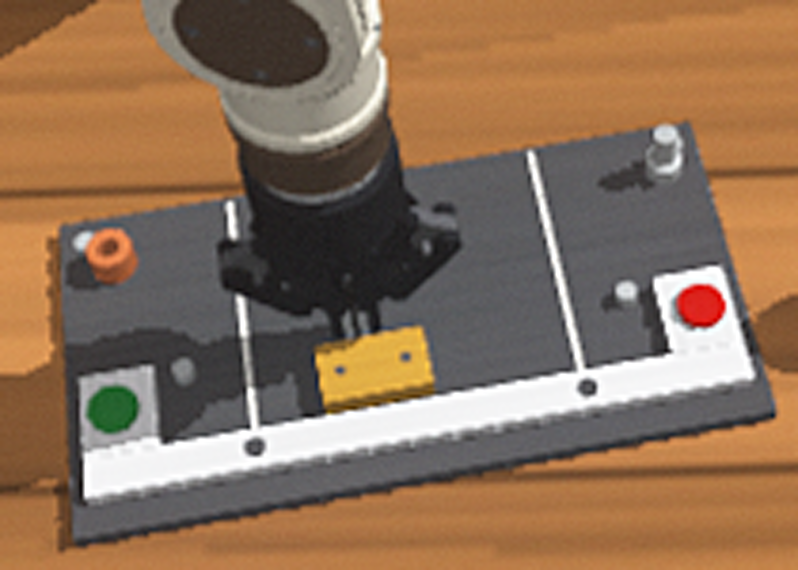

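Request:
drive_tool(moves=[{"delta_pos": [1.5, 0.25, 0], "turn": 0, "jaw": 255}, {"delta_pos": [3, 0.5, 0], "turn": 0, "jaw": 255}, {"delta_pos": [4, 0.66, 0], "turn": 0, "jaw": 255}, {"delta_pos": [5, 0.83, 0], "turn": 0, "jaw": 255}, {"delta_pos": [5, 0.83, 0], "turn": 0, "jaw": 255}, {"delta_pos": [5.5, 0.9, 0], "turn": 0, "jaw": 255}, {"delta_pos": [6, 1, 0], "turn": 0, "jaw": 255}, {"delta_pos": [6, 1, 0], "turn": 0, "jaw": 255}])

```text
time: 6.35
position: [0.5519, -0.0861, 0.0323]
ee_rot: [-180.0, -0.1, -170.5]
wrist_force: [-2.9, -0.3, 3.0]
gripper_width: 0.0002
```

Request:
drive_tool(moves=[{"delta_pos": [0.5, 0.1, 0], "turn": 0, "jaw": 255}, {"delta_pos": [1, 0.17, 0], "turn": 0, "jaw": 255}, {"delta_pos": [1.5, 0.25, 0], "turn": 0, "jaw": 255}, {"delta_pos": [1.5, 0.25, 0], "turn": 0, "jaw": 255}, {"delta_pos": [1.5, 0.25, 0], "turn": 0, "jaw": 255}, {"delta_pos": [2, 0.33, 0], "turn": 0, "jaw": 255}, {"delta_pos": [2, 0.33, 0], "turn": 0, "jaw": 255}, {"delta_pos": [2, 0.33, 0], "turn": 0, "jaw": 255}])

```text
time: 7.15
position: [0.5522, -0.0858, 0.0321]
ee_rot: [180.0, -0.2, -170.5]
wrist_force: [-7.0, -0.5, 4.9]
gripper_width: -0.0
```

```bash
python3 - <<'E'
from h import *
o=observe();print(o["time"],o["position"].round(4),o["wrist_force"].round(1))
s=snapshot("scene");cv2.imwrite("pics/s4.png",cv2.resize(s["frame"][185:255,160:260],None,fx=7.5,fy=7.5,interpolation=cv2.INTER_CUBIC))
E
```

```text
7.15 [ 0.5522 -0.0858  0.0321] [-7.  -0.5  4.9]
```

View pics/s4.png

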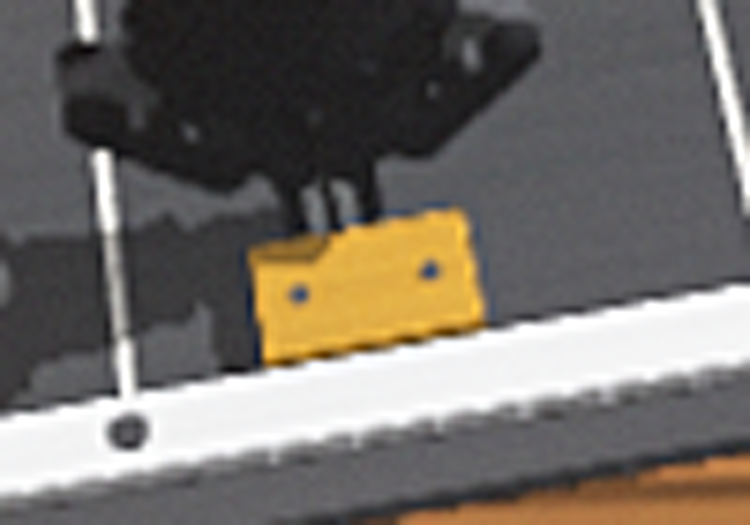

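Request:
drive_tool(moves=[{"delta_pos": [-5, -0.8, 0], "turn": 0, "jaw": 255}, {"delta_pos": [-15, -2.5, 0], "turn": 0, "jaw": 255}, {"delta_pos": [-30, -5, 0], "turn": 0, "jaw": 255}, {"delta_pos": [-34, 19, 0], "turn": 0, "jaw": 255}, {"delta_pos": [-38, 43, 0], "turn": 0, "jaw": 255}, {"delta_pos": [-42, 66, 0], "turn": 0, "jaw": 255}, {"delta_pos": [-42, 66, 0], "turn": 0, "jaw": 255}, {"delta_pos": [-42, 66, 0], "turn": 0, "jaw": 255}])

```text
time: 8.0
position: [0.5126, -0.0195, 0.0325]
ee_rot: [-180.0, 0.1, -170.5]
wrist_force: [-0.2, -0.3, 0.5]
gripper_width: -0.0002
```

```bash
cat > look.py <<'E'
from h import *
import sys
o=observe();print(o["time"],o["position"].round(4),o["wrist_force"].round(1))
q=(.5363,-.0617,np.radians(9.5));c,n=np.cos(q[2]),np.sin(q[2])
d=o["position"][:2]-q[:2];print("tool in jig mm",1e3*(c*d[0]+n*d[1]),1e3*(-n*d[0]+c*d[1]))
s=snapshot("scene");t=snapshot("top")
a=cv2.resize(s["frame"][180:270,110:230],None,fx=6.5,fy=6.5,interpolation=cv2.INTER_CUBIC)
cv2.imwrite("pics/%s.png"%sys.argv[1],a)
for nm,k in(("scene",s),("top",t)):
  hsv=cv2.cvtColor(k["frame"],cv2.COLOR_BGR2HSV)
  m=cv2.inRange(hsv,(15,120,60),(30,255,255)); nn,L,st,ce=cv2.connectedComponentsWithStats(m)
  for i in range(1,nn):
    if st[i,4]<60: continue
    w=back(k,*ce[i],.028)[:2]; dd=w-q[:2]; x,y=1e3*(c*dd[0]+n*dd[1]),1e3*(-n*dd[0]+c*dd[1])
    if abs(x)<100 and abs(y)<190:
      pts=np.argwhere(L==i)[:,::-1]; r=cv2.minAreaRect(pts.astype(np.float32)); bx=cv2.boxPoints(r)
      J=[]
      for u in bx:
        w=back(k,*u,.028)[:2]-q[:2]; J.append([round(1e3*(c*w[0]+n*w[1]),1),round(1e3*(-n*w[0]+c*w[1]),1)])
      print(nm,"blank px",ce[i].round(1),st[i,4],"jig",round(x,1),round(y,1),J)
E
python3 look.py s5
```

```text
8.0 [ 0.5126 -0.0195  0.0325] [-0.2 -0.3  0.5]
tool in jig mm -16.382602484289762 45.48524153012718
scene blank px [208.2 222.9] 476 jig 43.0 -22.1 [[np.float64(23.6), np.float64(-52.7)], [np.float64(23.5), np.float64(8.2)], [np.float64(61.9), np.float64(8.1)], [np.float64(61.8), np.float64(-51.4)]]
```

View pics/s5.png

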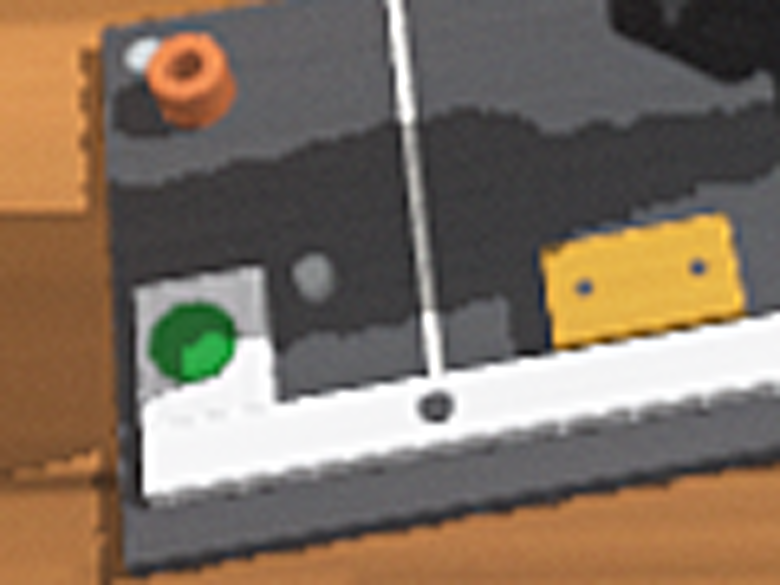

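Request:
drive_tool(moves=[{"delta_pos": [28, 4.6, 0], "turn": 0, "jaw": 255}, {"delta_pos": [55.6, 9.2, 0], "turn": 0, "jaw": 255}, {"delta_pos": [55.6, 9.2, 0], "turn": 0, "jaw": 255}, {"delta_pos": [58.1, -5.6, 0], "turn": 0, "jaw": 255}, {"delta_pos": [59.4, -12, 0], "turn": 0, "jaw": 255}, {"delta_pos": [60.4, -18, 0], "turn": 0, "jaw": 255}, {"delta_pos": [61.4, -24, 0], "turn": 0, "jaw": 255}, {"delta_pos": [62.3, -29.3, 0], "turn": 0, "jaw": 255}])

```text
time: 8.9
position: [0.5741, -0.0498, 0.0322]
ee_rot: [180.0, -0.0, -170.6]
wrist_force: [-0.5, 1.8, -0.5]
gripper_width: -0.0004
```

```bash
python3 look.py s6
```

```text
8.9 [ 0.5741 -0.0498  0.0322] [-0.5  1.8 -0.5]
tool in jig mm 39.26949373054039 5.507615779696426
scene blank px [199.2 225.3] 437 jig 44.7 -41.0 [[np.float64(23.9), np.float64(-70.6)], [np.float64(23.4), np.float64(-8.7)], [np.float64(62.0), np.float64(-8.2)], [np.float64(62.3), np.float64(-68.7)]]
```

View pics/s6.png

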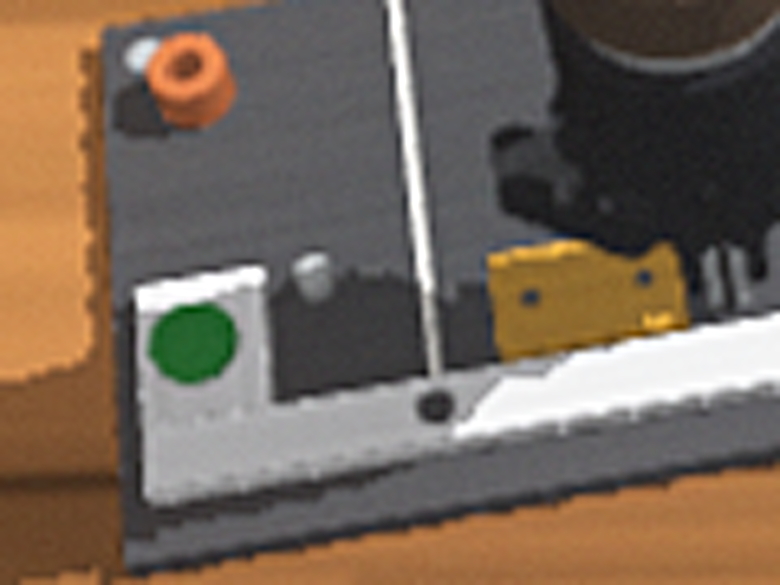

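Request:
drive_tool(moves=[{"delta_pos": [0.9, -4.9, 0], "turn": 0, "jaw": 255}, {"delta_pos": [1.9, -9.8, 0], "turn": 0, "jaw": 255}, {"delta_pos": [2.8, -14.8, 0], "turn": 0, "jaw": 255}, {"delta_pos": [3.8, -19.7, 0], "turn": 0, "jaw": 255}, {"delta_pos": [4.7, -24.6, 0], "turn": 0, "jaw": 255}, {"delta_pos": [5.7, -29.5, 0], "turn": 0, "jaw": 255}, {"delta_pos": [6.6, -34.5, 0], "turn": 0, "jaw": 255}, {"delta_pos": [7.6, -39.4, 0], "turn": 0, "jaw": 255}])

```text
time: 9.8
position: [0.5821, -0.089, 0.0321]
ee_rot: [-180.0, -0.0, -170.5]
wrist_force: [-2.8, 1.5, -0.2]
gripper_width: -0.0001
```

```bash
python3 look.py s7
```

```text
9.8 [ 0.5821 -0.089   0.0321] [-2.8  1.5 -0.2]
tool in jig mm 40.681222068753804 -34.49536058391678
scene blank px [179.6 229.1] 423 jig 45.6 -81.2 [[np.float64(23.8), np.float64(-110.3)], [np.float64(25.3), np.float64(-48.7)], [np.float64(63.2), np.float64(-48.2)], [np.float64(61.6), np.float64(-108.4)]]
```

View pics/s7.png

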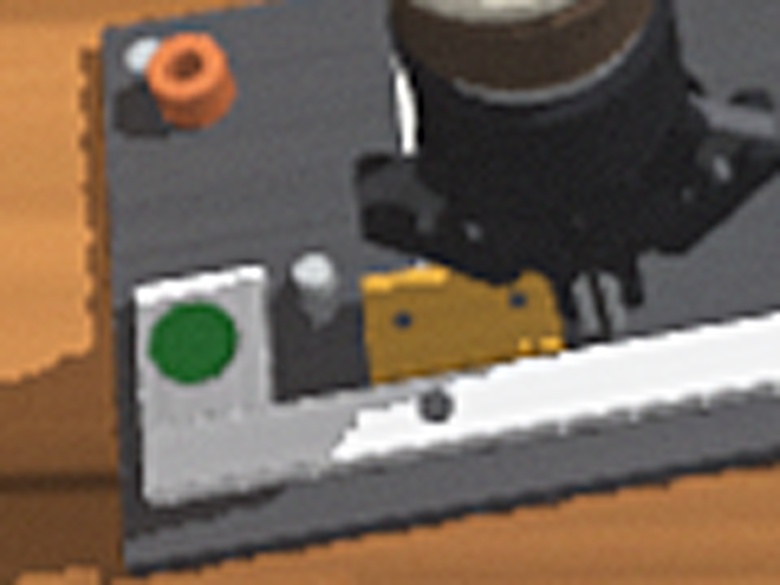

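Request:
drive_tool(moves=[{"delta_pos": [0.8, -4.9, 0], "turn": 0, "jaw": 255}, {"delta_pos": [1.6, -9.8, 0], "turn": 0, "jaw": 255}, {"delta_pos": [2.5, -14.8, 0], "turn": 0, "jaw": 255}, {"delta_pos": [3.3, -19.7, 0], "turn": 0, "jaw": 255}, {"delta_pos": [4, -23.7, 0], "turn": 0, "jaw": 255}, {"delta_pos": [4.4, -26.6, 0], "turn": 0, "jaw": 255}, {"delta_pos": [4.7, -28, 0], "turn": 0, "jaw": 255}, {"delta_pos": [4.7, -28, 0], "turn": 0, "jaw": 255}])

```text
time: 10.7
position: [0.5871, -0.1169, 0.0324]
ee_rot: [-180.0, 0.0, -170.6]
wrist_force: [0.0, -0.8, 0.7]
gripper_width: -0.0002
```

```bash
python3 look.py s8
```

```text
10.7 [ 0.5871 -0.1169  0.0324] [ 0.  -0.8  0.7]
tool in jig mm 40.95302799654833 -62.776781097595716
scene blank px [165.5 231.6] 429 jig 45.5 -109.7 [[np.float64(23.6), np.float64(-139.7)], [np.float64(23.1), np.float64(-78.2)], [np.float64(62.3), np.float64(-76.2)], [np.float64(62.5), np.float64(-136.2)]]
```

View pics/s8.png

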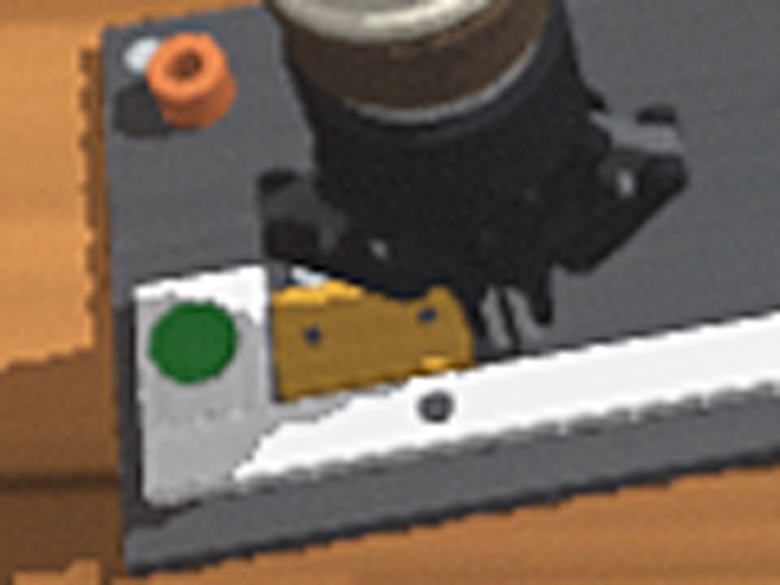

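Almost home; now a gentle advance until the force rises at the stop.

Request:
drive_tool(moves=[{"delta_pos": [0.2, -1, 0], "turn": 0, "jaw": 255}, {"delta_pos": [0.3, -2, 0], "turn": 0, "jaw": 255}, {"delta_pos": [0.5, -3, 0], "turn": 0, "jaw": 255}, {"delta_pos": [0.6, -3.5, 0], "turn": 0, "jaw": 255}, {"delta_pos": [0.7, -4, 0], "turn": 0, "jaw": 255}, {"delta_pos": [0.8, -4.5, 0], "turn": 0, "jaw": 255}, {"delta_pos": [0.8, -5, 0], "turn": 0, "jaw": 255}, {"delta_pos": [0.8, -5, 0], "turn": 0, "jaw": 255}])

```text
time: 11.6
position: [0.5877, -0.1203, 0.0324]
ee_rot: [179.9, 0.0, -170.5]
wrist_force: [-0.5, 6.2, 1.5]
gripper_width: -0.0002
```

```bash
python3 look.py s9
```

```text
11.6 [ 0.5877 -0.1203  0.0324] [-0.5  6.2  1.5]
tool in jig mm 40.9666982464888 -66.31755796067297
scene blank px [164.  231.8] 419 jig 45.5 -112.8 [[np.float64(23.0), np.float64(-142.4)], [np.float64(23.6), np.float64(-81.2)], [np.float64(62.8), np.float64(-79.6)], [np.float64(62.0), np.float64(-139.3)]]
```

Request:
drive_tool(moves=[{"delta_pos": [0.1, -0.5, 0], "turn": 0, "jaw": 255}, {"delta_pos": [0.2, -1, 0], "turn": 0, "jaw": 255}, {"delta_pos": [0.2, -1.5, 0], "turn": 0, "jaw": 255}, {"delta_pos": [0.2, -1.5, 0], "turn": 0, "jaw": 255}, {"delta_pos": [0.2, -1.5, 0], "turn": 0, "jaw": 255}, {"delta_pos": [0.2, -1.5, 0], "turn": 0, "jaw": 255}, {"delta_pos": [0.2, -1.5, 0], "turn": 0, "jaw": 255}, {"delta_pos": [0.2, -1.5, 0], "turn": 0, "jaw": 255}])

```text
time: 12.5
position: [0.5877, -0.1205, 0.0324]
ee_rot: [179.7, 0.0, -170.4]
wrist_force: [-1.1, 8.3, 3.2]
gripper_width: 0.0001
```

Request:
drive_tool(moves=[{"delta_pos": [-0.2, 1.5, 0], "turn": 0, "jaw": 255}, {"delta_pos": [-0.8, 5, 0], "turn": 0, "jaw": 255}, {"delta_pos": [-3.3, 20, 0], "turn": 0, "jaw": 255}, {"delta_pos": [-8, 50, 0], "turn": 0, "jaw": 255}, {"delta_pos": [-16, 95, 0], "turn": 0, "jaw": 255}, {"delta_pos": [-45, 100, 0], "turn": 0, "jaw": 255}, {"delta_pos": [-60, 90, 0], "turn": 0, "jaw": 255}, {"delta_pos": [-60, 90, 0], "turn": 0, "jaw": 255}])

```text
time: 13.3
position: [0.5251, -0.0326, 0.032]
ee_rot: [-180.0, -0.2, -170.5]
wrist_force: [0.1, -0.5, 0.3]
gripper_width: -0.0005
```

```bash
python3 look.py s10; python3 - <<'E'
from h import *
t=snapshot("top");cv2.imwrite("pics/t10.png",cv2.resize(t["frame"][150:262,215:390],None,fx=4.5,fy=4.5,interpolation=cv2.INTER_CUBIC))
E
```

```text
13.3 [ 0.5251 -0.0326  0.032 ] [ 0.1 -0.5  0.3]
tool in jig mm -6.22904432138779 30.529622920986412
scene blank px [165.4 230.6] 490 jig 43.3 -109.7 [[np.float64(23.5), np.float64(-142.9)], [np.float64(23.6), np.float64(-80.3)], [np.float64(62.2), np.float64(-78.5)], [np.float64(61.9), np.float64(-139.7)]]
top blank px [345.4 180.1] 132 jig 37.3 -123.8 [[np.float64(57.9), np.float64(-116.6)], [np.float64(53.3), np.float64(-142.3)], [np.float64(16.8), np.float64(-134.2)], [np.float64(21.3), np.float64(-108.7)]]
```

View pics/s10.png

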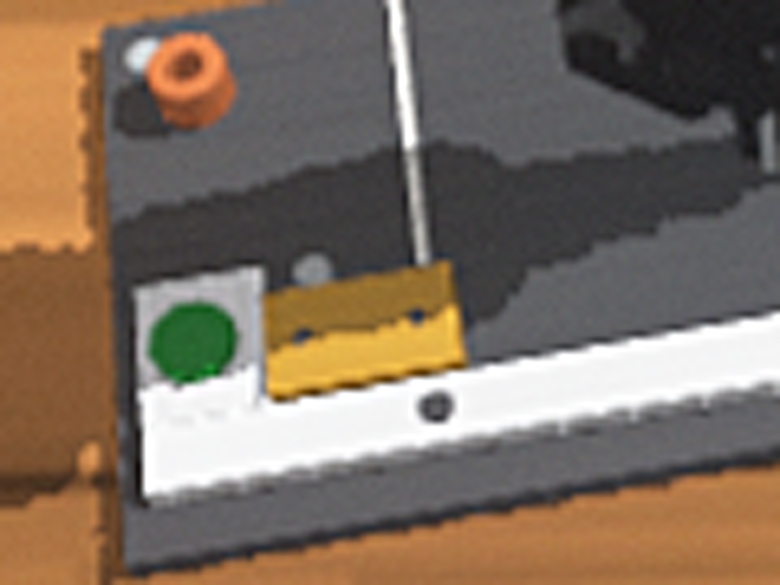

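View pics/t10.png

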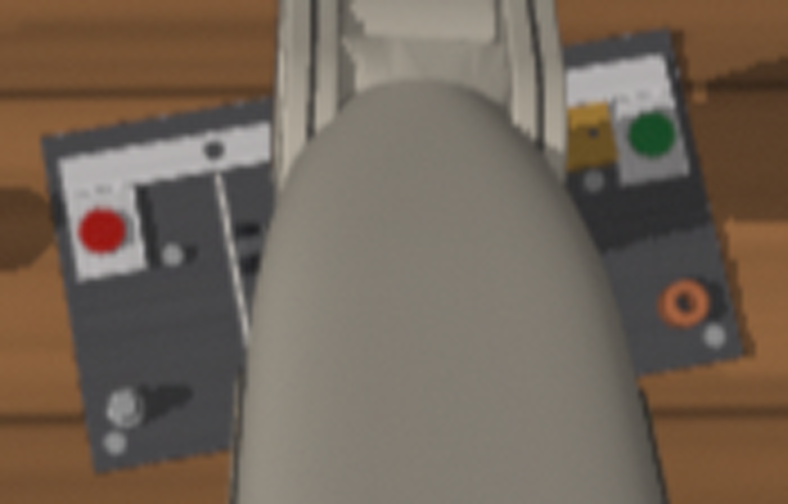

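Request:
drive_tool(moves=[{"delta_pos": [0, 0, 40], "turn": 0, "jaw": 255}, {"delta_pos": [0, 0, 85], "turn": 0, "jaw": 255}, {"delta_pos": [0, 0, 130], "turn": 0, "jaw": 255}, {"delta_pos": [-20, 40, 160], "turn": 0, "jaw": 255}, {"delta_pos": [-50, 80, 180], "turn": 0, "jaw": 255}, {"delta_pos": [-80, 120, 200], "turn": 0, "jaw": 255}, {"delta_pos": [-105, 160, 200], "turn": 0, "jaw": 255}, {"delta_pos": [-130, 200, 200], "turn": 0, "jaw": 255}])

```text
time: 14.25
position: [0.4013, 0.1646, 0.234]
ee_rot: [179.9, 0.3, -170.6]
wrist_force: [0.7, -0.5, 0.4]
gripper_width: 0.0
```

Request:
drive_tool(moves=[{"delta_pos": [-20, 40, 0], "turn": 0, "jaw": 255}, {"delta_pos": [-40, 80, 0], "turn": 0, "jaw": 255}, {"delta_pos": [-60, 120, 0], "turn": 0, "jaw": 255}, {"delta_pos": [-80, 160, 0], "turn": 0, "jaw": 255}, {"delta_pos": [-100, 200, 0], "turn": 0, "jaw": 255}, {"delta_pos": [-100, 200, 0], "turn": 0, "jaw": 255}, {"delta_pos": [-100, 200, 0], "turn": 0, "jaw": 255}, {"delta_pos": [-100, 200, 0], "turn": 0, "jaw": 255}])

```text
time: 15.05
position: [0.3012, 0.3624, 0.2322]
ee_rot: [-180.0, 0.0, -170.6]
wrist_force: [0.0, 0.1, -1.0]
gripper_width: 0.0
```

```bash
python3 look.py s11; python3 - <<'E'
from h import *
t=snapshot("top");cv2.imwrite("pics/t11.png",cv2.resize(t["frame"][150:250,300:440],None,fx=5.5,fy=5.5,interpolation=cv2.INTER_CUBIC)); cv2.imwrite("pics/t11f.png",t["frame"])
a=cv2.imread("pics/top0.png").astype(int); 
print([(n,[(round(m["conf"],2),np.round(m["xyz"],3).tolist()) for m in mark_of("top",n)][:2]) for n in("oil","bushing","gauge")])
E
```

```text
15.05 [0.3012 0.3624 0.2322] [ 0.   0.1 -1. ]
tool in jig mm -161.86013642145514 457.0681310866464
scene blank px [165.3 230.5] 496 jig 43.1 -110.0 [[np.float64(23.0), np.float64(-142.7)], [np.float64(23.6), np.float64(-80.2)], [np.float64(62.5), np.float64(-78.6)], [np.float64(61.7), np.float64(-139.7)]]
top blank px [339. 181.] 308 jig 37.9 -107.0 [[np.float64(55.6), np.float64(-77.1)], [np.float64(55.6), np.float64(-138.7)], [np.float64(20.1), np.float64(-137.1)], [np.float64(20.1), np.float64(-75.9)]]
[('oil', [(0.84, [0.538, 0.218, -0.002])]), ('bushing', [(0.57, [0.557, -0.361, 0.0]), (0.53, [0.443, 0.088, 0.013])]), ('gauge', [(0.45, [0.44, 0.092, 0.016])])]
```

View pics/s11.png

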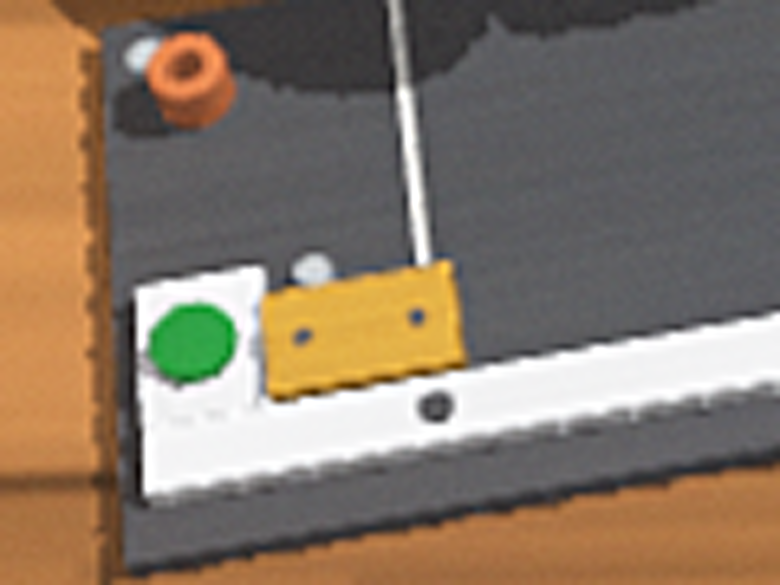

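View pics/t11.png

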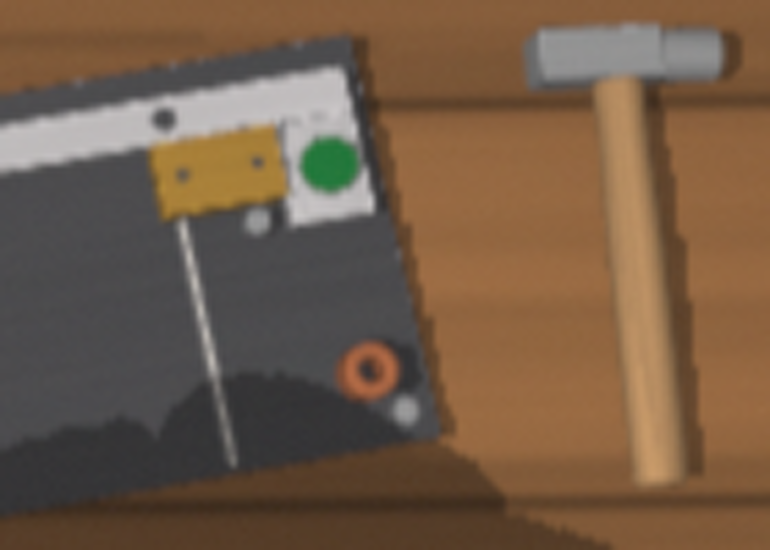

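View pics/t11f.png

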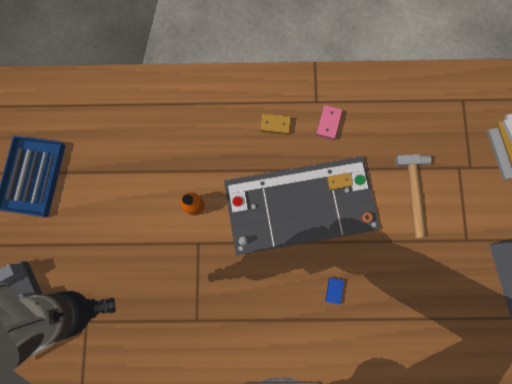

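```bash
python3 -c "
from workcell import *
print(finish_job())"
```

```text
the job is handed in; nothing more can be done
None
```

The brass blank is in the right-hand corner pocket, by the green tag, against both the rail and the end stop. I handed the job in at about 15.4 s on the clock.

**What I did:** With the fingers shut, I pushed the blank flat against the rail between the white lines. I stopped when the arm stalled with about 7 N on the wrist. Then I pushed its end along the rail with the outside of one finger until it stalled against the end stop at about 8 N. I backed off, lifted clear and moved the hand well away to the left. It was never pinched or lifted.

**Last checks:**
- **Position:** the scene camera puts the blank at jig (43.1, -110.0) mm; the seat is at (42, -110). The distance to the rail matches the reading taken just after the rail push to within about 0.3 mm.
- **Disagreement:** the top camera read (37.9, -107.0). About 2 mm of the x difference is a calibration offset between the cameras that I had already seen when fitting the jig. The rest I did not resolve. I relied on the force stalls and on both pictures, which show no gap at the rail or the stop.
- **Bystanders:** the oil bottle, gauge, bushing and hammer look unmoved in the last pictures. The detector missed the bushing in the final top view, but it shows plainly in the picture. I did not re-measure the hammer.

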